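# Clear the mallet's place and hang the mallet between the screwdrivers

### The job

A sanding block has been parked in the mallet's place on the sloped tool rack. Take it out and set it flat on the middle of the pile of panels, whose height you do not know: lower it until it touches before you let go. Then lay the mallet into that place, shaft between the two middle hooks and pointing down the slope, head lowered (not dropped) onto the hooks, without shifting the screwdrivers hanging on either side.

Things in the scene. Friction and masses are not known exactly. Their poses are not given: they have to be found in the camera images.
- tool_rack: Fixed wooden rack on the bench, 220 mm wide (y), 260 mm deep, about 315 mm high. Its origin lies on the bench under the middle of the board's front (lower) edge; +x runs level into the rack, away from the robot, +y to the left along it, z up.
- rack_board: The rack's plywood board, 300 mm up the slope by 220 mm wide, rising away from the robot at 30 degrees from level. Origin on its upper face midway between the two middle hooks, 190 mm from the lower edge along the slope; +x up the slope, +y left along the rack, +z straight out of the board. Narrower hook pairs at y = -80 and +80 mm each carry a screwdriver.
- middle_hooks (a point): Midway between the two middle hooks, 20 mm out of the board (axes as rack_board). The hooks are steel rods of 8 mm diameter at y = -21 and +21 mm. Each stands 41 mm straight out of the board, then has a lip that reaches 10 mm up the slope and ends 53 mm out, so things enter and leave straight out of the board only when 10 mm or more up the slope from the rods.
- block_center (a point): Brown sanding block, 60 x 110 x 35 mm (x, y, z), loose, about 0.08 kg; the point is its centre, half-way up. At the start it lies flat on the sloped board at the middle place, its lower end on the middle hooks, its y axis up the slope and its z axis out of the board. Grip across the 60 mm, best a little above its middle, clear of the screwdriver handles beside it.
- mallet_grip (a point): Mallet lying flat on the bench, 218 mm long overall, about 0.42 kg; the point lies in the middle of its wooden shaft (up to 22 mm wide, 24 mm thick), 12 mm above its underside and 66 mm from the head's axis. Gripping here keeps fingers clear of the hooks when it hangs. +y runs along the shaft towards the head; the shaft ends 134 mm from this point the other way. z up.
- mallet_head (a point): Centre of the same mallet's head: a cylinder of 37 mm diameter, 100 mm long, lying across the shaft (along its x), 18 mm above the mallet's underside. When the mallet hangs, flat on the board, this point is about 22 mm up the slope from rack_board's origin. Let go higher up, it may stick there by friction.
- panel_pile: Black mat, 104 x 150 x 3 mm, fixed on the bench, carrying a firm, fixed pile of wooden panels 90 x 130 mm (x, y). Its origin lies on the bench under the pile's centre. The pile's top lies between 20 and 65 mm above the bench, differently each time, and is not reported.
- black_handle (a point): Middle of the black screwdriver's handle (100 mm long, 30 mm thick), hanging loose handle up at the left place (y = +80 mm on the board). Its y axis runs up the slope. Not to be shifted.
- red_handle (a point): Middle of the red screwdriver's handle (90 mm long, 28 mm thick), hanging loose handle up at the right place (y = -80 mm on the board). Not to be shifted.
Not all that is in view belongs to the job. There is more than one size of the part that bears block_center; the job needs the larger.

How it is judged:
On the way, in this order (a step that is already met when the one before it is completed fails the run):
1. the sanding block is lowered onto the pile until it touches, while still held (contact force between sanding_block and panel_pile above 0.3 N and contact force between the fingers and sanding_block above 0.5 N), for 0.05 s.
2. the block lies let go on the pile (contact force between sanding_block and panel_pile above 0.1 N and contact force between the fingers and sanding_block below 0.05 N), for 0.2 s.
3. the mallet is brought onto the rack at the middle place while still held (contact force between mallet and tool_rack above 0.3 N and contact force between the fingers and mallet above 0.5 N and x of mallet_head in the frame of rack_board between 0.01 and 0.045 m and z of mallet_head in the frame of rack_board below 0.035 m), for 0.05 s.
At the end, for the whole second after the job is handed in: Mallet flat on the board at the middle place, shaft between the middle hooks pointing down the slope, head within 9 mm of resting on them and 16 mm of the middle; block flat (0.1 rad) on the pile, centres within 30 mm; both let go and at rest (x of mallet_head in the frame of rack_board between 0.014 and 0.032 m and y of mallet_head in the frame of rack_board between -0.016 and 0.016 m and z of mallet_head in the frame of rack_board between 0.01 and 0.028 m and x of mallet_grip in the frame of rack_board below -0.03 m and y of mallet_grip in the frame of rack_board between -0.014 and 0.014 m and z of mallet_grip in the frame of rack_board below 0.024 m and linear speed of each of mallet, sanding_block below 0.02 m/s and contact force between sanding_block and panel_pile above 0.1 N and angle between block_center's own z axis and vertical below 0.1 rad and horizontal distance between block_center and panel_pile below 0.03 m); the robot touches nothing.
It fails at once if the black screwdriver is shifted by more than 15 mm (distance of black_handle from where it was at the start of the episode above 0.015 m).
It fails at once if the red screwdriver is shifted by more than 15 mm (distance of red_handle from where it was at the start of the episode above 0.015 m).
It also fails if it takes over 58 s, if anything falls off the work surface, if the arm or the gripper's body presses on something with over 40 N, if the wrist force passes 120 N, or if a joint passes its speed limit or range.

### The arm

A 7-joint arm with a two-finger parallel gripper is mounted at the origin on a cart in front of the work surface, level with it; the furniture and walls round the work are solid. World frame = base frame: x ahead of the robot, y to its left, z up, the work surface at z = 0. Lengths are in m, angles in rad, forces in N, time in s.
With the tool pointing down it reaches from about 0.4 to 0.925 m from the base axis. Payload 5.6 kg.
Tool frame: the origin (TCP) lies at the very end of the fingers, on their centre line; the grasp point (between the pads) lies 19 mm behind it; z points along the fingers, y is the line along which they close (so a half turn about z gives the same grasp; the last joint's range is limited). The gripper opens to 85 mm and grips with 20 to 120 N. Pads are 22 mm wide; open, the fingers measure 114 mm over their backs; the gripper's body (76 mm by 85 mm) begins 54 mm behind the grasp point. The pads swing forward as they close: fully open they stand 13 mm farther back than shut.
Start: joints at [1.109, 0.468, -0.012, 1.603, 0.006, 1.071, -0.056], TCP at [0.264, -0.594, 0.231] pointing down, gripper open.
Joint ranges: [-2.53, 2.53], [-0.31, 2.02], [-1.57, 1.55], [0.28, 2.44], [-1.29, 4.43], [0.15, 1.84], [-2.92, 2.92]. Speed limits (rad/s): [2.57, 2.57, 3.14, 3.14, 3.14, 3.14, 3.14].

### API

Orientations are given as [roll, pitch, yaw] about the fixed x, y, z axes, in that order (R = Rz(yaw) Ry(pitch) Rx(roll)).
In Python, from rig import arm gives the robot as it stands.
- The arm moves only by the tool arm_command, never from a script. Its argument "targets" is a list that holds one entry, the list of rows, each a list of 4 numbers: the shift along the world's x, y, z in m, then the turn about the world's z in degrees. A call has 1 to 20 rows; each row shifts and turns the commanded pose from where the row before left it; what a row does not reach is not made up. A row lasts 1/12 s, in which the tool goes at most 41.7 mm and 7.16 degrees, less where a joint would pass 70% of its speed; a pose out of reach is approached as far as the arm can. A call with a gripper value outside its range is refused whole. "hand" is the opening, from 0 (shut) to 1 (fully open), set as the call begins (left out, the last holds). The fingers move at their own pace and stop on an object; the grip force is fixed at half the most. Time passes only in rows, so rows that do not move let the fingers close. It gives the time, the measured TCP pose, the force, the opening and the grip force at its end, in the units of the state.
- arm.observe(): the state, without advancing time (a new reading comes with each control period).
- arm.read_camera(name): name is "scene" or "top" or "wrist"; returns a dict with "frame" (400x640x3 uint8, blue, green, red), "camera_matrix" (3x3 intrinsics, pixels), "R" (3x3) and "t" (3): a world point X has camera coordinates R X + t; the wrist camera has in their place "T_tool_cam" (4x4, takes a point from camera to tool coordinates, whose origin is the TCP and whose axes are the flange's). Camera axes: x right, y down, z forward; pixel columns grow to the right and rows downward; lengths in m; the calibration is good to about 2 mm. A picture is of the moment at which its call begins: read the wrist's pose just before it. There is no depth.
- arm.finish_job(): hands the job in; it is judged then, once.
The state is a dict: "t": time; "joint_pos": joint angles; "dq": joint speeds; "effort": joint torques, N m; "eef_pos": TCP position; "orientation": TCP orientation; "wrist_force": force on the tool from outside, world axes, zero at the start; "moment": the same for the moment, N m; "width": finger opening in m; "grasp_force": force on a finger pad.
Only numpy, scipy, OpenCV 4.12 (cv2) and the standard library are available. Lean on these libraries where they do the work, as an engineer would, in place of code of your own. Each camera call takes 0.05 s, during which the arm holds its last target. There are 200 camera calls.

## Working session

There is one attempt and no reset: what is moved stays moved. The work goes in short steps, Python scripts to look and compute and a tool call to move; the robot and the scene stay as the last step left them, time stands still between calls to the robot, and variables do not carry over. Pictures are saved under pics/ and viewed, at most 10 in all, crops included, and the job is handed in when it is done.

Besides the shell and the picture viewer there is one more tool, called after "Call:" by a JSON object that holds its "name" and its "arguments", one argument or row to a line. arm_command: Moves the arm, as the interface text tells. Its arguments: {"type":"object","properties":{"targets":{"type":"array"},"hand":{"type":"number"}},"required":["targets"]}

```bash
ls; mkdir -p pics
python3 - <<'E'
from rig import arm
import cv2,numpy as np
s=arm.observe();print({k:np.round(v,3).tolist() for k,v in s.items()})
for n in("scene","top"):
    c=arm.read_camera(n);cv2.imwrite(f"pics/{n}0.png",c["frame"]);print(n,np.round(c["camera_matrix"],1).tolist(),np.round(c["R"],3).tolist(),np.round(c["t"],3).tolist())
E
```

```text
pics
{'t': 0.0, 'joint_pos': [1.109, 0.468, -0.012, 1.604, 0.006, 1.071, -0.056], 'dq': [-0.001, -0.001, -0.0, 0.002, -0.001, -0.001, 0.0], 'effort': [0.0, -53.239, 0.021, -25.13, 0.011, 0.008, 0.0], 'eef_pos': [0.264, -0.593, 0.23], 'orientation': [-3.14, 0.0, 0.419], 'wrist_force': [0.19, 0.87, -0.132], 'moment': [0.031, -0.021, -0.008], 'grasp_force': 0.0, 'width': 0.085}
scene [[376.4, 0.0, 318.6], [0.0, 376.4, 203.2], [0.0, 0.0, 1.0]] [[-0.798, -0.602, -0.012], [-0.329, 0.453, -0.829], [0.505, -0.658, -0.559]] [0.576, 0.215, 1.039]
top [[467.6, 0.0, 318.7], [0.0, 467.6, 201.3], [0.0, 0.0, 1.0]] [[-0.014, -1.0, -0.011], [-0.997, 0.015, -0.082], [0.082, 0.009, -0.997]] [0.241, 0.529, 1.471]
```

View pics/scene0.png

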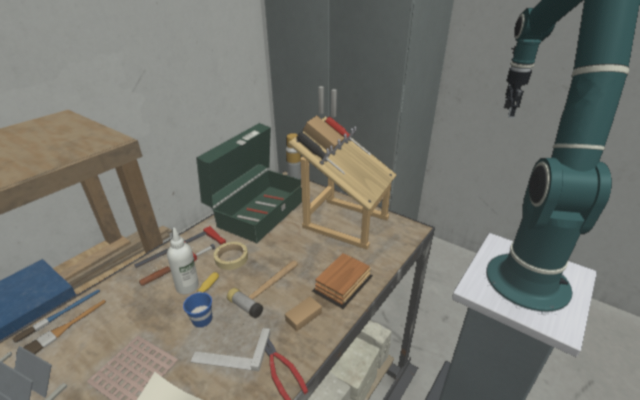

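View pics/top0.png

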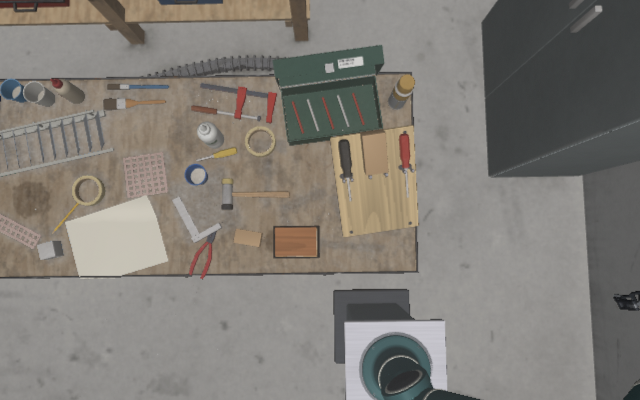

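The scene view shows the rack at about (345,180), with the brown block between the handles at (325,130). The pile is at (343,278) and the mallet at (245,303) to (290,268). The top view shows the rack at (333–418, 128–236), the block at (375,155), the pile at (297,241) and the mallet head at (228,194) with its shaft to (290,194). The smaller block is at (247,237).

Run:
```python
import cv2
a=cv2.imread("pics/top0.png")[115:265,200:430];cv2.imwrite("pics/topz.png",cv2.resize(a,None,fx=3.4,fy=3.4,interpolation=cv2.INTER_CUBIC))
b=cv2.imread("pics/scene0.png")[110:310,240:440];cv2.imwrite("pics/scz.png",cv2.resize(b,None,fx=3,fy=3,interpolation=cv2.INTER_CUBIC))
```

```text
(no output)
```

View pics/topz.png

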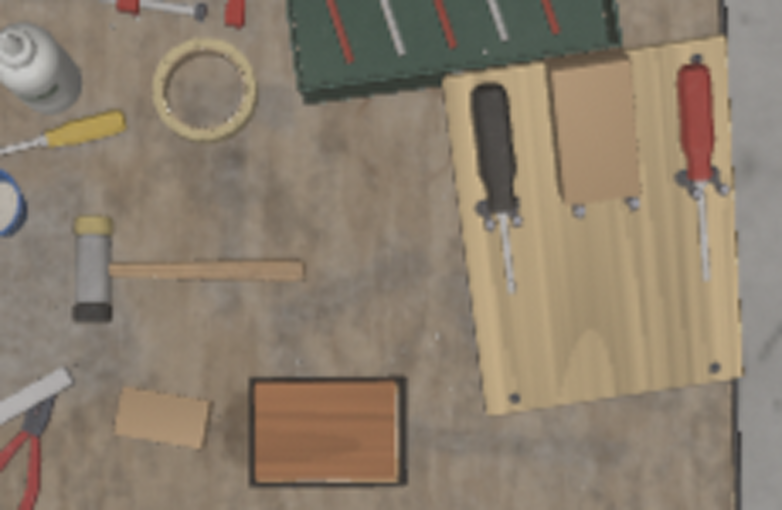

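View pics/scz.png

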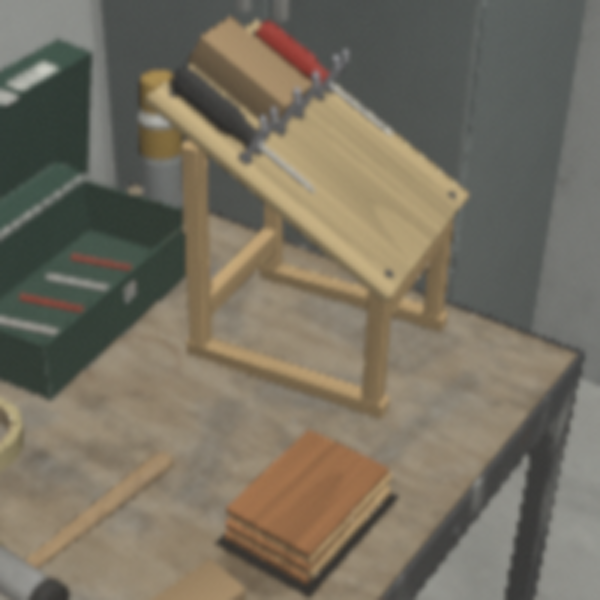

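The zoomed top view shows board corners at (445,78), (725,38), (742,378) and (488,413). The block is at (553–638, 60–200), the mat at (250–406, 378–487), the mallet head at (93,270) and the shaft end at (303,270). The zoomed scene view shows the same board corners at (150,95), (258,22), (467,193) and (388,295), and the pile top's corners around (312,432) to (308,555).

```bash
cat > h.py <<'E'
import numpy as np,cv2
from rig import arm
class Cam:
    def __init__(s,n):
        st=arm.observe();c=arm.read_camera(n);s.img=c["frame"];s.K=np.array(c["camera_matrix"])
        if "R" in c: s.R=np.array(c["R"]);s.t=np.array(c["t"]).ravel()
        else:
            r,p,y=st["orientation"]
            Rx=cv2.Rodrigues(np.array([r,0,0.]))[0];Ry=cv2.Rodrigues(np.array([0,p,0.]))[0];Rz=cv2.Rodrigues(np.array([0,0,y]))[0]
            T=np.eye(4);T[:3,:3]=Rz@Ry@Rx;T[:3,3]=st["eef_pos"];W=np.linalg.inv(T@np.array(c["T_tool_cam"]));s.R=W[:3,:3];s.t=W[:3,3]
        s.c=-s.R.T@s.t
    def ray(s,u): d=s.R.T@np.linalg.solve(s.K,[u[0],u[1],1.]);return d/np.linalg.norm(d)
    def plane(s,u,z): d=s.ray(u);return s.c+d*(z-s.c[2])/d[2]
    def proj(s,X): p=s.K@(s.R@np.asarray(X,float)+s.t);return p[:2]/p[2]
def tri(a,u,b,v):
    d,e=a.ray(u),b.ray(v);q=np.linalg.lstsq(np.c_[d,-e],b.c-a.c,rcond=None)[0]
    P,Q=a.c+d*q[0],b.c+e*q[1];return (P+Q)/2,np.linalg.norm(P-Q)
E
python3 - <<'E'
from h import *
np.set_printoptions(precision=4,suppress=True)
t,s=Cam("top"),Cam("scene")
T=lambda u,v:((u-1.2)/3.4+200,(v-1.2)/3.4+115)
S=lambda u,v:((u-1)/3+240,(v-1)/3+110)
B={}
for n,a,b in[("LL",(488,413),(388,295)),("LR",(742,378),(467,193)),("UL",(445,78),(150,95)),("UR",(725,38),(258,22)),
 ("pA",(397,381),(312,432)),("pB",(397,482),(390,472)),("pC",(254,482),(308,555)),("pD",(254,383),(228,512))]:
    B[n],g=tri(t,T(*a),s,S(*b));print(n,B[n],round(g,4))
print("pile",sum(B[k] for k in("pA","pB","pC","pD"))/4)
print("mat",[t.plane(T(*p),.003) for p in((250,378),(406,377),(406,487),(250,486))],np.mean([t.plane(T(*p),.003) for p in((250,378),(406,377),(406,487),(250,486))],0))
print("head",t.plane(T(93,270),.018),"end",t.plane(T(303,270),.012))
E
```

```text
LL [0.4191 0.1635 0.1661] 0.0003
LR [ 0.447  -0.0502  0.1672] 0.0034
UL [0.6728 0.1971 0.3132] 0.0025
UR [ 0.7013 -0.0173  0.3116] 0.0011
pA [0.4496 0.2412 0.037 ] 0.0022
pB [0.3588 0.2437 0.0374] 0.0026
pC [0.3608 0.3752 0.0421] 0.0029
pD [0.4498 0.3738 0.0381] 0.0018
pile [0.4048 0.3085 0.0386]
mat [array([0.4563, 0.3818, 0.003 ]), array([0.4552, 0.2338, 0.003 ]), array([0.3516, 0.2352, 0.003 ]), array([0.3545, 0.3824, 0.003 ])] [0.4044 0.3083 0.003 ]
head [0.56   0.5282 0.018 ] end [0.5577 0.3299 0.012 ]
```

Call:
{"name": "arm_command", "arguments": {
  "targets": [
    [[0.01,0.0267,0.0117,-1],[0.01,0.0267,0.0117,-1],[0.01,0.0267,0.0117,-1],[0.01,0.0267,0.0117,-1],[0.01,0.0267,0.0117,-1],[0.01,0.0267,0.0117,-1],[0.01,0.0267,0.0117,-1],[0.01,0.0267,0.0117,-1],[0.01,0.0267,0.0117,-1],[0.01,0.0267,0.0117,-1],[0.01,0.0267,0.0117,-1],[0.01,0.0267,0.0117,-1],[0.01,0.0267,0.0117,-1],[0.01,0.0267,0.0117,-1],[0.01,0.0267,0.0117,-1],[0.01,0.0267,0.0117,-1.5],[0.01,0.0267,0.0117,0],[0.01,0.0267,0.0117,0],[0,0,0,0]]
  ]
}}

```text
t: 1.78
eef_pos: [0.4466, -0.1072, 0.4444]
orientation: [-3.141, -0.005, 0.14]
wrist_force: [-0.0, -0.2, 0.7]
width: 0.0854
grasp_force: 0.0
```

Call:
{"name": "arm_command", "arguments": {
  "targets": [
    [[0.018,0.019,0,0],[0.018,0.019,0,0],[0.018,0.019,0,0],[0.018,0.019,0,0],[0.018,0.019,0,0],[0.018,0.019,0,0],[0.018,0.019,0,0],[0.018,0.019,0,0],[0.018,0.019,0,0],[0.016,0.016,0,0],[0,0,0,0],[0,0,0,0]]
  ]
}}

```text
t: 2.78
eef_pos: [0.6224, 0.0744, 0.4406]
orientation: [-3.141, 0.002, 0.133]
wrist_force: [1.0, -0.7, 0.3]
width: 0.0854
grasp_force: 0.0
```

Run:
```python
from h import *
np.set_printoptions(precision=4,suppress=True)
w=Cam("wrist");cv2.imwrite("pics/w1.png",w.img);print(arm.observe()["eef_pos"],arm.observe()["orientation"],w.c)
O=np.array([.594,.078,.2595]);a=np.radians(7.5);c,s=np.cos(a),np.sin(a)
ex=np.array([c*.866,s*.866,.5]);ey=np.array([-s,c,0]);ez=np.array([-c*.5,-s*.5,.866])
for n,p in dict(rodL=(0,.021,.041),rodR=(0,-.021,.041),lipL=(.01,.021,.053),LL=(-.19,.11,0),LR=(-.19,-.11,0),UL=(.11,.11,0),bLL=(.004,.03,.035),bLR=(.004,-.03,.035),bUL=(.114,.03,.035),bUR=(.114,-.03,.035)).items():
    print(n,w.proj(O+p[0]*ex+p[1]*ey+p[2]*ez).round())
```

```text
[0.6221 0.0733 0.4411] [3.1412 0.0015 0.1309] [0.7011 0.0849 0.5834]
rodL [299. 229.]
rodR [337. 229.]
lipL [298. 232.]
LL [257. 275.]
LR [384. 275.]
UL [199. 123.]
bLL [292. 223.]
bLR [345. 223.]
bUL [280. 142.]
bUR [352. 143.]
```

View pics/w1.png

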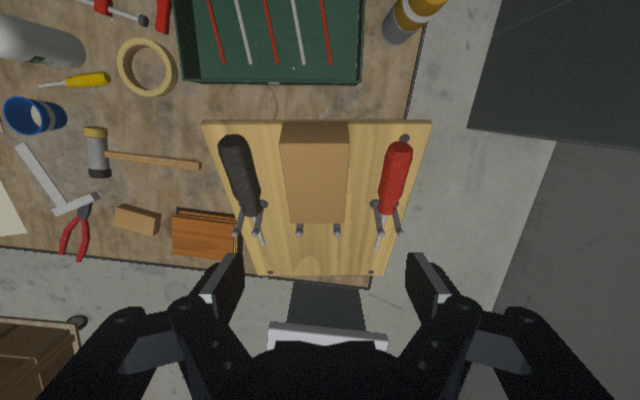

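The wrist view puts the block's lower edge at (290,222)–(345,222) and the hook rods at (299,228) and (337,228). The board corners are at (202,122) and (257,275). All match the rack model within 3 px.

Call:
{"name": "arm_command", "arguments": {
  "targets": [
    [[0.0113,0.0055,0,0],[0.0113,0.0056,-0.01,0],[0,0,-0.02,0],[0,0,-0.02,0],[0,0,-0.02,0],[0,0,-0.02,0],[0,0,-0.02,0],[0,0,-0.01,0],[0,0,-0.01,0],[0,0,-0.006,0],[0,0,-0.006,0],[0,0,0,0],[0,0,0,0]]
  ],
  "hand": 0.9
}}

```text
t: 3.92
eef_pos: [0.6451, 0.0849, 0.3004]
orientation: [3.142, -0.001, 0.131]
wrist_force: [-0.2, 1.2, 0.4]
width: 0.0767
grasp_force: 0.0
```

Call:
{"name": "arm_command", "arguments": {
  "targets": [
    [[0,0,0,0],[0,0,0,0],[0,0,0,0],[0,0,0,0],[0,0,0,0],[0,0,0,0],[0,0,0,0],[0,0,0,0]]
  ],
  "hand": 0
}}

```text
t: 4.58
eef_pos: [0.6454, 0.0852, 0.3012]
orientation: [-3.141, -0.002, 0.131]
wrist_force: [-0.4, -0.6, 5.3]
width: 0.059
grasp_force: 65.9
```

Call:
{"name": "arm_command", "arguments": {
  "targets": [
    [[0.0057,0.0007,0.005,0],[0.0057,0.0008,0.004,0],[0.0057,0.0008,0.004,0],[0,0,0.01,0],[0,0,0.02,0],[0,0,0.025,0],[0,0,0.025,0],[0,0,0.025,0],[0,0,0.025,0],[0,0,0.007,0],[0,0,0,0]]
  ]
}}

```text
t: 5.5
eef_pos: [0.6626, 0.0877, 0.4525]
orientation: [-3.141, -0.004, 0.131]
wrist_force: [-0.0, -0.0, -1.1]
width: 0.0592
grasp_force: 65.4
```

Call:
{"name": "arm_command", "arguments": {
  "targets": [
    [[-0.018,0.016,0,5.5],[-0.018,0.016,0,5.5],[-0.018,0.016,0,5.5],[-0.018,0.016,0,5.5],[-0.018,0.016,0,5.5],[-0.018,0.016,0,5.5],[-0.018,0.016,0,5.5],[-0.018,0.016,0,5.5],[-0.018,0.016,0,5.5],[-0.018,0.016,0,5.5],[-0.018,0.016,0,5.5],[-0.018,0.016,0,5.5],[-0.018,0.016,0,5.5],[-0.018,0.016,0,5.5],[-0.006,0.012,0,5.5],[0,0,0,0],[0,0,0,0]]
  ]
}}

```text
t: 6.92
eef_pos: [0.4035, 0.3228, 0.4485]
orientation: [-3.14, 0.002, 1.57]
wrist_force: [0.8, -0.8, -1.6]
width: 0.0591
grasp_force: 65.3
```

Call:
{"name": "arm_command", "arguments": {
  "targets": [
    [[0,0,-0.028,0],[0,0,-0.028,0],[0,0,-0.028,0],[0,0,-0.028,0],[0,0,-0.028,0],[0,0,-0.028,0],[0,0,-0.028,0],[0,0,-0.028,0],[0,0,-0.028,0],[0,0,-0.028,0],[0,0,-0.028,0],[0,0,-0.028,0],[0,0,-0.008,0],[0,0,0,0],[0,0,0,0]]
  ]
}}

```text
t: 8.17
eef_pos: [0.4045, 0.3228, 0.106]
orientation: [-3.141, 0.0, 1.569]
wrist_force: [0.6, -0.1, -0.3]
width: 0.0593
grasp_force: 65.3
```

Run:
```python
from h import *
s=Cam("scene");cv2.imwrite("pics/s2.png",cv2.resize(s.img[100:320,220:460],None,fx=2.7,fy=2.7,interpolation=cv2.INTER_CUBIC));print(arm.observe()["eef_pos"])
```

```text
[0.40491415 0.32346753 0.10691543]
```

View pics/s2.png

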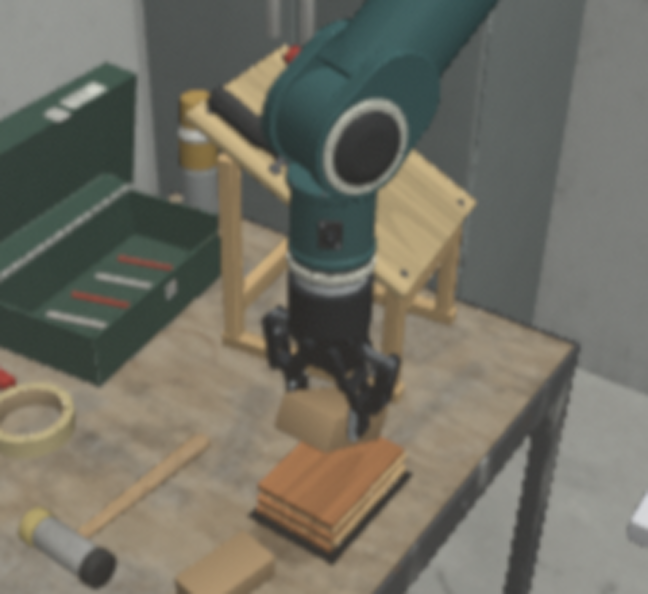

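The block at (330,415) is still held with its upper end toward +y, just above the pile top, and the screwdrivers are in place. I'll lower it until it touches.

Call:
{"name": "arm_command", "arguments": {
  "targets": [
    [[0,0,-0.005,0],[0,0,-0.005,0],[0,0,-0.005,0],[0,0,-0.004,0],[0,0,-0.004,0],[0,0,-0.004,0],[0,0,-0.003,0],[0,0,0,0]]
  ]
}}

```text
t: 8.88
eef_pos: [0.4039, 0.3268, 0.0776]
orientation: [3.14, -0.005, 1.572]
wrist_force: [-2.7, 3.4, 11.8]
width: 0.0591
grasp_force: 67.1
```

Call:
{"name": "arm_command", "arguments": {
  "targets": [
    [[0,0,-0.003,0],[0,0,-0.003,0],[0,0,-0.003,0],[0,0,0,0]]
  ]
}}

```text
t: 9.22
eef_pos: [0.405, 0.3306, 0.0703]
orientation: [3.136, -0.012, 1.574]
wrist_force: [-1.7, 9.5, 16.5]
width: 0.059
grasp_force: 67.8
```

Call:
{"name": "arm_command", "arguments": {
  "targets": [
    [[0,0,0.007,0],[0,0,0.01,0],[0,-0.006,0,0],[0,-0.0065,0,0],[0,0,0,0],[0,0,-0.004,0],[0,0,-0.003,0],[0,0,-0.003,0],[0,0,0,0]]
  ]
}}

```text
t: 9.97
eef_pos: [0.4035, 0.3103, 0.0729]
orientation: [-3.14, 0.001, 1.571]
wrist_force: [-0.7, -0.2, -0.6]
width: 0.0589
grasp_force: 65.7
```

Call:
{"name": "arm_command", "arguments": {
  "targets": [
    [[0,0,-0.003,0],[0,0.002,-0.003,0],[0,0.002,-0.003,0],[0,0.002,-0.003,0],[0,0.002,-0.003,0],[0,0,0,0]]
  ]
}}

```text
t: 10.47
eef_pos: [0.4038, 0.3192, 0.0592]
orientation: [3.141, 0.001, 1.571]
wrist_force: [-1.3, -0.6, 7.5]
width: 0.0592
grasp_force: 67.1
```

Call:
{"name": "arm_command", "arguments": {
  "targets": [
    [[0,0.002,-0.003,0],[0,0.002,-0.003,0],[0,0.001,-0.003,0],[0,0.001,-0.002,0],[0,0,0,0],[0,0,0,0]]
  ]
}}

```text
t: 10.97
eef_pos: [0.4039, 0.3251, 0.0483]
orientation: [3.141, 0.0, 1.571]
wrist_force: [-1.9, -0.3, 5.4]
width: 0.0592
grasp_force: 67.4
```

Call:
{"name": "arm_command", "arguments": {
  "targets": [
    [[0,0,-0.002,0],[0,0,-0.001,0],[0,0,-0.001,0],[0,0,0,0]]
  ]
}}

```text
t: 11.3
eef_pos: [0.4039, 0.3258, 0.0465]
orientation: [3.14, 0.001, 1.571]
wrist_force: [-6.1, -4.8, 28.4]
width: 0.0588
grasp_force: 70.3
```

Call:
{"name": "arm_command", "arguments": {
  "targets": [
    [[0,0,0.001,0],[0,0,0,0],[0,0,0,0],[0,0,0,0],[0,0,0,0],[0,0,0,0],[0,0,0,0]]
  ],
  "hand": 1
}}

```text
t: 11.88
eef_pos: [0.4039, 0.3246, 0.0446]
orientation: [-3.141, 0.0, 1.571]
wrist_force: [-0.3, 0.1, -0.2]
width: 0.0852
grasp_force: 0.0
```

Call:
{"name": "arm_command", "arguments": {
  "targets": [
    [[0,0,0.01,0],[0,0,0.02,0],[0,0,0.025,0],[0,0,0.025,0],[0,0,0.025,0],[0.01,0.02,0.025,0],[0.015,0.02,0.02,0],[0.02,0.02,0,0],[0.02,0.02,0,0],[0.02,0.02,0,0],[0.02,0.02,0,0],[0.02,0.02,0,0],[0.03,0,0,0],[0,0,0,0],[0,0,0,0]]
  ]
}}

```text
t: 13.13
eef_pos: [0.5604, 0.4638, 0.1945]
orientation: [-3.141, 0.0, 1.568]
wrist_force: [0.1, 0.3, -0.8]
width: 0.0855
grasp_force: 0.0
```

Run:
```python
from h import *
np.set_printoptions(precision=4,suppress=True)
w=Cam("wrist");print(arm.observe()["eef_pos"],arm.observe()["orientation"],w.c)
cv2.imwrite("pics/w3.png",w.img)
t=Cam("top");cv2.imwrite("pics/t3.png",t.img)
for n,p in dict(head=(.56,.5282,.018),grip=(.5592,.462,.012),end=(.5577,.3299,.012),pile=(.4044,.3083,.039)).items(): print(n,w.proj(p).round())
```

```text
[0.5589 0.4643 0.1948] [-3.1405  0.      1.57  ] [0.561  0.5427 0.3374]
head [324. 125.]
grip [324. 182.]
end [323. 277.]
pile [203. 304.]
```

View pics/w3.png

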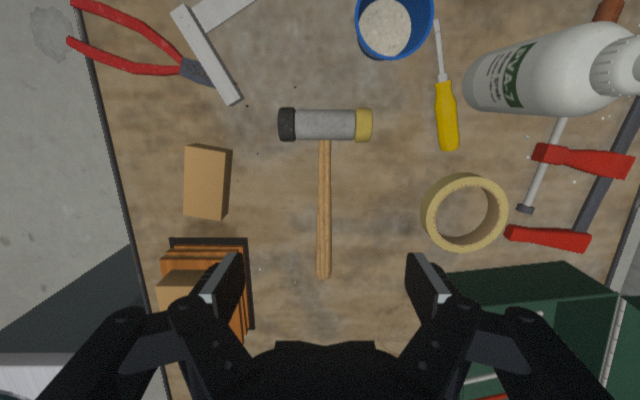

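The wrist view has the mallet head at (325,125) and the shaft end at (323,278), both as predicted. The block lies on the pile at about (190,290).

Call:
{"name": "arm_command", "arguments": {
  "targets": [
    [[0,-0.005,-0.015,-0.7],[0,0,-0.028,0],[0,0,-0.028,0],[0,0,-0.028,0],[0,0,-0.028,0],[0,0,-0.028,0],[0,0,-0.015,0],[0,0,-0.01,0],[0,0,-0.006,0],[0,0,-0.003,0],[0,0,0,0],[0,0,0,0]]
  ],
  "hand": 0.7
}}

```text
t: 14.23
eef_pos: [0.5596, 0.4604, 0.0074]
orientation: [3.14, -0.001, 1.558]
wrist_force: [1.1, 0.2, -0.1]
width: 0.0597
grasp_force: 0.0
```

Run:
```python
from h import *
np.set_printoptions(precision=4,suppress=True)
t=Cam("top");a=t.img[185:275,215:335]
cv2.imwrite("pics/t4.png",cv2.resize(a,None,fx=6,fy=6,interpolation=cv2.INTER_CUBIC));print(arm.observe()["eef_pos"],arm.observe()["wrist_force"])
```

```text
[0.5596 0.4604 0.0075] [ 1.1927  0.2705 -0.0399]
```

View pics/t4.png

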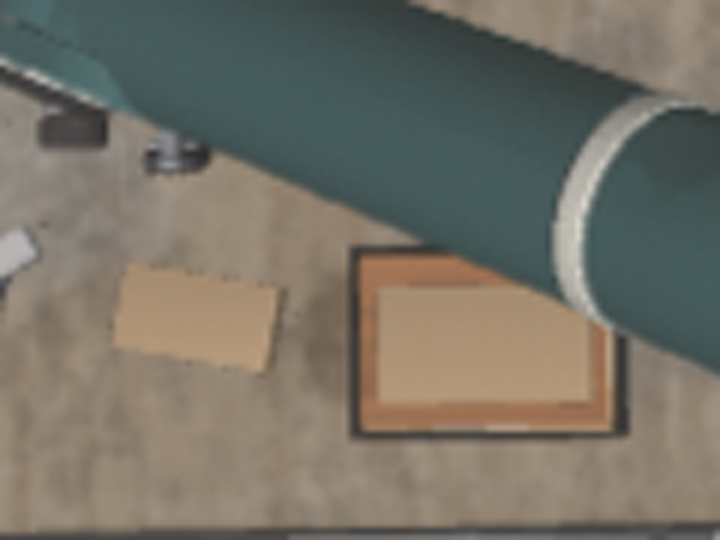

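The block lies flat and centred on the pile: (484,343) against (490,341) for the mat. Next I'll grip the mallet.

Call:
{"name": "arm_command", "arguments": {
  "targets": [
    [[0,0,-0.003,0],[0,0,0,0],[0,0,0,0],[0,0,0,0],[0,0,0,0],[0,0,0,0],[0,0,0,0],[0,0,0,0],[0,0,0,0],[0,0,0,0]]
  ],
  "hand": 0
}}

```text
t: 15.12
eef_pos: [0.5592, 0.4597, 0.0033]
orientation: [3.141, -0.0, 1.558]
wrist_force: [0.3, -1.8, 5.1]
width: 0.0146
grasp_force: 58.9
```

Call:
{"name": "arm_command", "arguments": {
  "targets": [
    [[0,0,0.01,0],[0,0,0.02,0],[0,0,0.03,0],[0,0,0.03,0],[0,0,0.03,0],[0,0,0.03,0],[0,0,0.03,0],[0,0,0.03,0],[0,0,0.03,0],[0,0,0.03,0],[0,0,0.03,0],[0,0,0.03,0],[0,0,0.03,0],[0,0,0.03,0],[0,0,0.03,0],[0,0,0.02,0],[0,0,0,0]]
  ]
}}

```text
t: 16.53
eef_pos: [0.559, 0.4608, 0.4478]
orientation: [3.137, -0.005, 1.559]
wrist_force: [-0.8, 0.0, -2.2]
width: 0.0147
grasp_force: 58.8
```

Call:
{"name": "arm_command", "arguments": {
  "targets": [
    [[-0.0024,-0.0245,0,-5.1],[-0.0024,-0.0245,0,-5.1],[-0.0024,-0.0245,0,-5.1],[-0.0024,-0.0245,0,-5.1],[-0.0024,-0.0245,0,-5.1],[-0.0024,-0.0245,0,-5.1],[-0.0024,-0.0245,0,-5.1],[-0.0024,-0.0245,0,-5.1],[-0.0024,-0.0245,0,-5.1],[-0.0024,-0.0245,0,-5.1],[-0.0024,-0.0245,0,-5.1],[-0.0024,-0.0245,0,-5.1],[-0.0024,-0.0245,0,-5.1],[-0.0024,-0.0245,0,-5.1],[-0.0024,-0.0245,0,-5.1],[-0.0024,-0.0245,0,-5.3],[0,0,0,0],[0,0,0,0]]
  ]
}}

```text
t: 18.03
eef_pos: [0.5197, 0.0657, 0.4408]
orientation: [3.141, 0.004, 0.128]
wrist_force: [-0.0, 0.6, -4.1]
width: 0.0146
grasp_force: 59.0
```

Run:
```python
from h import *
np.set_printoptions(precision=4,suppress=True)
w=Cam("wrist");s=Cam("scene");t=Cam("top");o=arm.observe();p=np.array(o["eef_pos"]);y=o["orientation"][2];print(p,o["orientation"])
a=np.array([np.cos(y),np.sin(y),0])
for th in(0,10,20):
    r=np.radians(th);d=a*np.cos(r)-np.array([0,0,np.sin(r)]);g=p+[0,0,.009]
    H=g+.068*d+.006*np.array([0,0,1]);E=g-.132*d
    print(th,"head",H,w.proj(H).round(),s.proj(H).round(),"end",E,w.proj(E).round(),s.proj(E).round())
A=cv2.resize(w.img[40:340,160:480],(480,450));B=s.img[60:260,240:480]
B=cv2.resize(B,(310,258));im=np.zeros((450,800,3),np.uint8);im[:,:480]=A;im[:258,485:795]=B
cv2.imwrite("pics/m5.png",im)
```

```text
[0.52   0.0687 0.4418] [-3.1408  0.0018  0.1331]
0 head [0.5874 0.0778 0.4568] [317. 135.] [339.  86.] end [0.3892 0.0512 0.4508] [321. 432.] [409.  99.]
10 head [0.5864 0.0776 0.445 ] [318. 135.] [339.  90.] end [0.3912 0.0515 0.4737] [321. 471.] [410.  90.]
20 head [0.5834 0.0772 0.4335] [318. 139.] [340.  94.] end [0.3971 0.0523 0.4959] [320. 515.] [408.  80.]
```

View pics/m5.png

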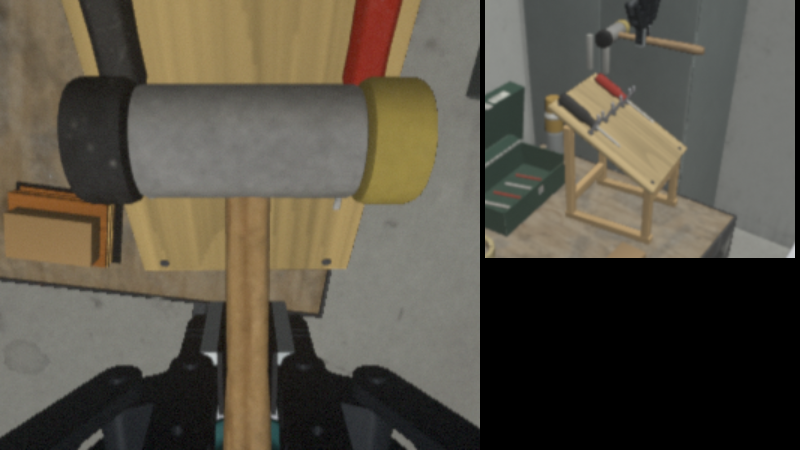

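The mallet is held level: its end at (703,49) in the inset matches the level prediction, and the shaft is centred between the fingers.

Call:
{"name": "arm_command", "arguments": {
  "targets": [
    [[0.001,0,-0.015,0],[0.001,0,-0.02,0],[0.001,0,-0.02,0],[0.001,0,-0.02,0],[0,0,-0.02,0],[0,0,-0.017,0],[0,0,0,0],[0,0,0,0]]
  ]
}}

```text
t: 18.85
eef_pos: [0.5241, 0.0685, 0.3302]
orientation: [-3.141, 0.002, 0.133]
wrist_force: [0.2, 0.1, -2.9]
width: 0.0142
grasp_force: 59.1
```

Call:
{"name": "arm_command", "arguments": {
  "targets": [
    [[0.0037,0.0005,-0.0065,0],[0.0037,0.0005,-0.0065,0],[0.0037,0.0005,-0.0065,0],[0.0037,0.0005,-0.0065,0],[0.0037,0.0005,-0.0065,0],[0.0037,0.0004,-0.0065,0],[0,0,0,0],[0,0,0,0]]
  ]
}}

```text
t: 19.52
eef_pos: [0.5467, 0.0705, 0.2912]
orientation: [-3.141, 0.001, 0.131]
wrist_force: [-0.0, -0.7, -3.2]
width: 0.0141
grasp_force: 59.1
```

Call:
{"name": "arm_command", "arguments": {
  "targets": [
    [[0.001,0.0001,-0.0017,0],[0.001,0.0001,-0.0017,0],[0.001,0.0001,-0.0017,0],[0.001,0.0001,-0.0017,0],[0,0,0,0],[0,0,0,0]]
  ]
}}

```text
t: 20.02
eef_pos: [0.5508, 0.0709, 0.285]
orientation: [3.142, 0.0, 0.131]
wrist_force: [-0.8, -0.4, -3.4]
width: 0.0147
grasp_force: 59.1
```

Call:
{"name": "arm_command", "arguments": {
  "targets": [
    [[-0.0022,-0.0003,-0.0013,0],[-0.0022,-0.0003,-0.0013,0],[-0.0022,-0.0003,-0.0013,0],[-0.0022,-0.0003,-0.0013,0],[-0.0022,-0.0003,-0.0013,0],[0,0,0,0],[0,0,0,0]]
  ]
}}

```text
t: 20.6
eef_pos: [0.5397, 0.0694, 0.2786]
orientation: [3.141, -0.0, 0.131]
wrist_force: [0.0, -0.4, -3.9]
width: 0.0143
grasp_force: 59.1
```

Call:
{"name": "arm_command", "arguments": {
  "targets": [
    [[0,0,-0.0015,0],[0,0,-0.0015,0],[0,0,-0.0015,0],[0,0,-0.0015,0],[0,0,0,0],[0,0,0,0]]
  ]
}}

```text
t: 21.1
eef_pos: [0.5396, 0.0694, 0.2729]
orientation: [3.141, 0.0, 0.131]
wrist_force: [-3.2, -0.8, 1.5]
width: 0.0144
grasp_force: 59.6
```

Call:
{"name": "arm_command", "arguments": {
  "targets": [
    [[-0.0013,-0.0002,-0.0008,0],[-0.0013,-0.0002,-0.0008,0],[-0.0013,-0.0002,-0.0008,0],[0,0,0,0]]
  ]
}}

```text
t: 21.43
eef_pos: [0.5362, 0.069, 0.2704]
orientation: [-3.142, -0.001, 0.131]
wrist_force: [-0.2, -0.5, 2.0]
width: 0.0144
grasp_force: 59.7
```

Call:
{"name": "arm_command", "arguments": {
  "targets": [
    [[0.0004,0,-0.0023,0],[0.0004,0.0001,-0.0023,0],[0.0004,0,-0.0023,0],[0.0004,0.0001,-0.0023,0],[0.0004,0,-0.0023,0],[0,0,0,0]]
  ]
}}

```text
t: 21.93
eef_pos: [0.5356, 0.069, 0.2575]
orientation: [3.141, 0.006, 0.131]
wrist_force: [-8.1, -1.1, 4.5]
width: 0.0144
grasp_force: 60.1
```

Call:
{"name": "arm_command", "arguments": {
  "targets": [
    [[0,0,-0.0022,0],[0.0003,0,-0.0022,0],[0.0003,0,-0.0022,0],[0.0003,0,-0.0022,0],[0.0003,0,-0.0022,0],[0,0,0,0]]
  ]
}}

```text
t: 22.43
eef_pos: [0.5387, 0.0691, 0.2476]
orientation: [3.141, 0.001, 0.131]
wrist_force: [-3.5, -1.4, 4.4]
width: 0.0145
grasp_force: 61.1
```

Call:
{"name": "arm_command", "arguments": {
  "targets": [
    [[0.0008,0.0001,-0.002,0],[0.0008,0.0001,-0.002,0],[0.0008,0.0001,-0.002,0],[0.0008,0.0001,-0.002,0],[0,0,0,0]]
  ]
}}

```text
t: 22.85
eef_pos: [0.5424, 0.0696, 0.2398]
orientation: [3.142, -0.0, 0.131]
wrist_force: [-3.5, -1.0, 4.9]
width: 0.0148
grasp_force: 62.5
```

Call:
{"name": "arm_command", "arguments": {
  "targets": [
    [[0,0,0,0],[0,0,0,0],[0,0,0,0],[0,0,0,0],[0,0,0,0],[0,0,0,0]]
  ],
  "hand": 0.6
}}

```text
t: 23.35
eef_pos: [0.5423, 0.0694, 0.2395]
orientation: [3.142, 0.0, 0.131]
wrist_force: [0.2, 0.5, 0.4]
width: 0.0513
grasp_force: 0.0
```

Call:
{"name": "arm_command", "arguments": {
  "targets": [
    [[-0.002,0,0.01,0],[-0.004,0,0.015,0],[-0.004,0,0.02,0],[-0.004,0,0.025,0],[0,0,0.025,0],[0,0,0.025,0],[-0.01,0,0.025,0],[-0.02,-0.01,0.025,0],[-0.02,-0.02,0,0],[-0.02,-0.02,0,0],[-0.02,-0.025,0,0],[-0.01,-0.03,0,0],[0,-0.03,0,0],[0,-0.03,0,0],[0,-0.03,0,0],[0,-0.03,0,0],[0,0,0,0]]
  ]
}}

```text
t: 24.77
eef_pos: [0.4272, -0.1615, 0.4102]
orientation: [3.139, -0.0, 0.122]
wrist_force: [-0.6, 0.1, -0.1]
width: 0.0508
grasp_force: 0.0
```

Run:
```python
from h import *
np.set_printoptions(precision=4,suppress=True)
s=Cam("scene");t=Cam("top");print(arm.observe()["eef_pos"])
O=np.array([.594,.078,.2595]);a=np.radians(7.5);c,q=np.cos(a),np.sin(a)
ex=np.array([c*.866,q*.866,.5]);ey=np.array([-q,c,0]);ez=np.array([-c*.5,-q*.5,.866])
for n,p in dict(headL=(.022,.05,.018),headR=(.022,-.05,.018),end=(-.178,0,.012),head=(.022,0,.018)).items():
    X=O+p[0]*ex+p[1]*ey+p[2]*ez;u,v=t.proj(X),s.proj(X);print(n,((u-[320,110])*3.3).round(),((v-[290,110])*3.3+[405,0]).round())
A=cv2.resize(t.img[110:260,320:440],None,fx=3.3,fy=3.3,interpolation=2);B=cv2.resize(s.img[110:290,290:405],None,fx=3.3,fy=3.3,interpolation=2)
im=np.zeros((594,800,3),np.uint8);im[:A.shape[0],:A.shape[1]]=A;im[:B.shape[0],405:405+B.shape[1]]=B;cv2.imwrite("pics/f.png",im)
```

```text
[ 0.428  -0.1561  0.4102]
headL [122. 191.] [520. 126.]
headR [245. 173.] [571.  85.]
end [201. 395.] [712. 250.]
head [184. 182.] [546. 105.]
```

View pics/f.png

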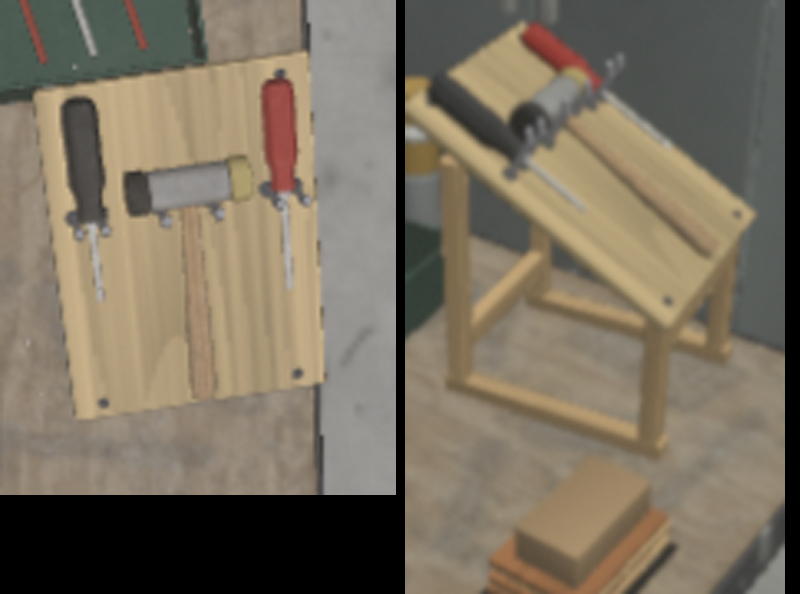

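The mallet hangs in place: its head centre at (187,186) and shaft end at (203,398) match the predicted (184,182) and (201,395). The screwdrivers are untouched and the block is flat on the pile.

```bash
python3 -c "
from rig import arm
print(arm.finish_job())"
```

```text
the job is handed in; nothing more can be done
None
```

I handed the job in at about 25 s of the 58 s allowed; it returned no score. In the last pictures the block lies flat and centred on the pile, the mallet hangs head-up on the middle hooks with its shaft down the slope, and both screwdrivers look unmoved.

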